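# Snap the arc lighter into its safety holder and lock it

### The job

The demonstration is over: put the arc lighter away. Lay it over the two spring clips of the grey holder with its metal end towards the red lock slide, and press it down, gently and by feel, until both clips have snapped over it and it sits fully home on their floors. Then push the flush red slide all the way over the lighter's metal end, without disturbing the tripod, the spirit lamps or the dish.

Things in the scene. Friction and masses are not known exactly. Their poses are not given: they have to be found in the camera images.
- lighter_mid (a point): Centre (half-way up) of the loose arc lighter lying flat: 190 mm long along its x, z up, 0.1 to 0.2 kg. Blue grip 96 x 30 x 30 mm in the middle; beyond it round necks of 26 mm diameter on the axis, grey plastic towards -x, bare metal towards +x, ending 95 mm from the centre. Each neck has a flat thumb rest on top, 12 mm wide, 14.5 mm above the axis, 53 to 79 mm from the centre. The orange trigger is only a mark.
- lighter_rear (a point): Point on the lighter's axis in the grey neck, 66 mm from its centre (below the thumb rest that is pressed for the rear clip)
- lighter_front (a point): Point on the lighter's axis in the metal neck, 66 mm from its centre (below the thumb rest that is pressed for the front clip)
- clip_rear (a point): Rear spring clip (far from the lock): where lighter_rear lies when home if the clip is at its lowest, 53 mm above the table; axes as rail. Each clip stands on its own height adjuster: it, and so its home height, is really 0 to 12 mm higher (not reported, stiff: do not try to move it). Lighter laid on the clip's lips: 20 mm above home.
- clip_front (a point): Front spring clip (next to the lock), otherwise as clip_rear. Clips are 22 mm long in x: two sprung steel jaws that part in y, with orange round lips 8 mm thick, 19 mm apart at rest, middles 10 mm above the home axis, and flared tops up to 20 mm above it and 25 mm to each side. The grip fits between the clips with 7 mm to spare at each end.
- seat_rear (a joint): Brass sprung button in the floor of the rear clip, travel in m: 0 free, 0.004 when the neck is fully home. Pressing a thumb rest down with about 5 to 15 N drives that neck past the lips; after some 12 to 15 mm of the 20 mm way the force falls to almost nothing, then the neck meets the hard floor. Not pushed past that drop, it can stick between the lips. Each end can be pressed on its own.
- seat_front (a joint): Brass sprung button in the floor of the front clip, travel in m: 0 free, 0.004 when the neck is fully home. Pressing a thumb rest down with about 5 to 15 N drives that neck past the lips; after some 12 to 15 mm of the 20 mm way the force falls to almost nothing, then the neck meets the hard floor. Not pushed past that drop, it can stick between the lips. Each end can be pressed on its own.
- rail: The grey holder fixed to the table, origin on its underside midway between the clips; x runs along it from the rear clip to the front clip and on to the lock, z up. Base 300 x 76 x 12 mm (from x = -95 to 205 mm); lock housing from x = 115 to 203 mm, 66 mm wide, top 88 mm above the table.
- lock (a joint): Travel of the red lock slide in m: 0 to 0.006 at the start (open), 0.038 at its stop, fully over the lighter's end. It moves towards the clips (the rail's -x) and stays where it is left (drags with about 2 N). A lighter that is not home blocks it.
- lock_pad (a point): Centre, on the upper face, of the ribbed part (52 x 36 mm) of the red slide, 88 mm above the table, flush with the housing: nothing to grip; press a fingertip on it (some 6 to 15 N) and drag. Moves with the slide; at lock = 0 it is 164 mm from the rail's origin along x. A narrow tongue (18 mm wide, 6 mm thick) reaches 54 mm from here towards the clips.
- tripod: Bystander: black three-legged stand, 124 mm high, with a 140 mm square wire gauze with white centre on top; origin on the table below its centre
- lamp_under: Bystander: glass spirit lamp, 88 mm wide, 92 mm high, under the tripod; origin at the centre of its foot
- lamp_capped: Bystander: glass spirit lamp with a clear cap, 88 mm wide, 90 mm high; origin at the centre of its foot
- dish: Bystander: white dish, 100 mm wide, 18 mm high; origin at the centre of its foot
Things that resemble listed ones, but are neither listed nor needed, are in the scene too. What is meant by the part that bears lighter_mid is not green, and is the smaller of those in its own colour.

How it is judged:
By the outcome, as a careful person would: the job done as asked, in the order asked, and still so for the second after the job is handed in, with the robot touching nothing.
It also fails if it takes over 72 s, if anything falls off the work surface, if the arm or the gripper's body presses on something with over 40 N, if the wrist force passes 120 N, or if a joint passes its speed limit or range.

### The arm

A 6-joint arm with a two-finger parallel gripper is mounted at the origin on the work surface. World frame = base frame: x ahead of the robot, y to its left, z up, the work surface at z = 0. Lengths are in m, angles in rad, forces in N, time in s.
With the tool pointing down it reaches from about 0.425 to 0.925 m from the base axis. Payload 12.5 kg.
Tool frame: the origin (TCP) lies at the very end of the fingers, on their centre line; the grasp point (between the pads) lies arm.grip_depth behind it (arm.grip_depth is the distance from the TCP to the grasp point, in m); y points along the fingers, x is the direction in which the jaws open and shut, and the axes are right-handed (so a half turn about y gives the same grasp; the last joint's range is limited). The gripper opens to 85 mm and grips with 20 to 120 N. Pads are 22 mm wide; open, the fingers measure 114 mm over their backs; the gripper's body (76 mm by 85 mm) begins 54 mm behind the grasp point. The pads swing forward as they close: fully open they stand 13 mm farther back than shut.
Start: joints at [-1.353, 0.491, 1.559, -0, 1.092, -0.106], TCP at [0.199, -0.593, 0.231] pointing down, gripper open.
Joint ranges: [-3.1, 3.1], [-0.84, 2.19], [0.05, 2.79], [-1.13, 4.28], [0.06, 2.93], [-2.69, 2.69]. Speed limits (rad/s): [2.22, 2.22, 2.79, 3.14, 3.14, 3.14].

### API

Orientations are given as a unit quaternion [w, x, y, z].
In Python, from bench import arm gives the robot as it stands.
- The arm moves only by the tool carry_out, never from a script. Its argument "increments" is a list of rows, each a list of 2 entries, a list of its own where there are three numbers: the shift along the tool's x, y, z in cm, then the turn, a rotation vector about the tool's x, y, z in rad. A call has 1 to 12 rows; each row is the pose to reach, as a shift and turn from the pose commanded when the call began, along the tool's axes at that moment; what a row does not reach only later rows make up. A row lasts 1/8 s, in which the tool goes at most 62.5 mm and 10.7 degrees, less where a joint would pass 70% of its speed; a pose out of reach is approached as far as the arm can. A call with a gripper value outside its range is refused whole. "claw" is the closure, from 0 (fully open) to 1 (shut), set as the call begins (left out, the last holds). The fingers move at their own pace and stop on an object; the grip force is fixed at half the most. Time passes only in rows, so rows that repeat a pose let the fingers close. It gives the time, the measured TCP pose, the force and the opening at its end, in the units of the state.
- arm.observe(): the state, without advancing time (a new reading comes with each control period).
- arm.capture(name): name is "scene" or "side" or "wrist"; returns a dict with "img" (480x640x3 uint8, red, green, blue), "fov_y" (degrees; the focal length in pixels is half the picture's height over the tangent of half this angle, whatever the lens; pixels are square), "cx", "cy" (the principal point, pixels), "rvec" (rotation vector, rad) and "tvec" (3), from world to camera coordinates, as OpenCV has them. Camera axes: x right, y down, z forward; pixel columns grow to the right and rows downward; lengths in m; the calibration is good to about 2 mm. A picture is of the moment at which its call begins. There is no depth.
- arm.job_done(): hands the job in, once; it reports no verdict.
The state is a dict: "time": time; "q": joint angles; "dq": joint speeds; "tau": joint torques, N m; "tcp_pos": TCP position; "eef_rot": TCP orientation; "contact_force": force on the tool from outside, world axes, zero at the start; "moment": the same for the moment, N m; "opening": opening from 0.0 (shut) to 1.0 (fully open).
Only numpy, scipy, OpenCV 4.12 (cv2) and the standard library are available. Lean on these libraries where they do the work, as an engineer would, in place of code of your own. Each camera call takes 0.05 s, during which the arm holds its last target. There are 200 camera calls.

## Working session

There is one attempt and no reset: what is moved stays moved. The work goes in short steps, Python scripts to look and compute and a tool call to move; the robot and the scene stay as the last step left them, time stands still between calls to the robot, and variables do not carry over. Pictures are saved under pics/ and viewed, about 8 in all and at most 12, crops included, and the job is handed in when it is done.

Besides the shell and the picture viewer there is one more tool, called after "Call:" as name(argument=value, ...), one argument or row to a line, values as JSON. carry_out: Moves the arm, as the interface text tells. Its arguments: {"type":"object","properties":{"increments":{"type":"array","items":{"type":"array"}},"claw":{"type":"number"}},"required":["increments"]}

```bash
mkdir -p pics; ls
python3 - <<'E'
from bench import arm
import cv2
print(arm.observe(), arm.grip_depth)
for n in("scene","side"):
    c=arm.capture(n); cv2.imwrite(f"pics/{n}0.png",c["img"][:,:,::-1]); print(n,{k:v for k,v in c.items() if k!="img"})
E
```

```text
pics
{'time': 0.0, 'q': array([-1.35260092e+00,  4.91553803e-01,  1.55947283e+00, -7.07452902e-06,
        1.09168936e+00, -1.05562252e-01]), 'dq': array([-9.53749251e-04, -7.66852774e-05,  9.70771497e-04, -2.16632351e-04,
       -1.34507173e-03, -1.22174734e-03]), 'tau': array([-1.82932172e-04, -6.18462110e+01, -2.61595094e+01, -8.26751284e-05,
        4.10966415e-03,  1.55370373e-05]), 'tcp_pos': array([ 0.19882337, -0.59228479,  0.23072326]), 'eef_rot': array([ 0.57431299, -0.57378714,  0.4131734 , -0.41257805]), 'contact_force': array([-0.93729625,  0.71938659, -0.01960061]), 'moment': array([-0.02438538, -0.01425016, -0.0484033 ]), 'opening': 1.0041355251443598} 0.0187
scene {'fov_y': 53.0957787248432, 'cx': 316.9977971579805, 'cy': 240.1635117965392, 'rvec': array([ 2.15221593,  1.38378894, -0.45322132]), 'tvec': array([-0.22392343, -0.35070455,  1.60535216])}
side {'fov_y': 44.51829678073394, 'cx': 315.0341124603207, 'cy': 237.15868736461331, 'rvec': array([ 0.51053257, -2.71975165,  1.12674471]), 'tvec': array([0.50878402, 0.19273796, 1.38326769])}
```

View pics/scene0.png

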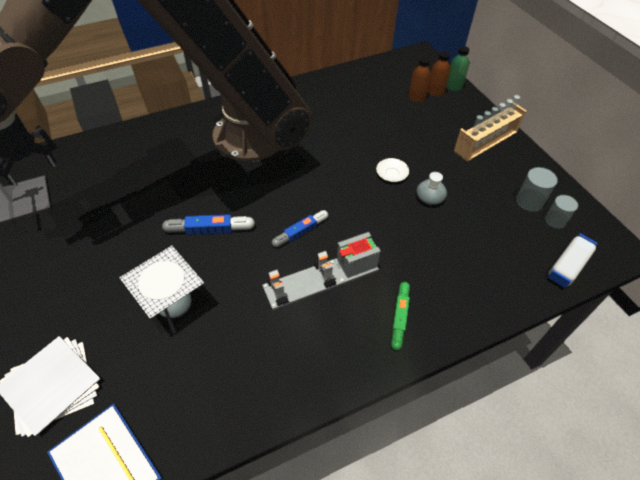

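View pics/side0.png

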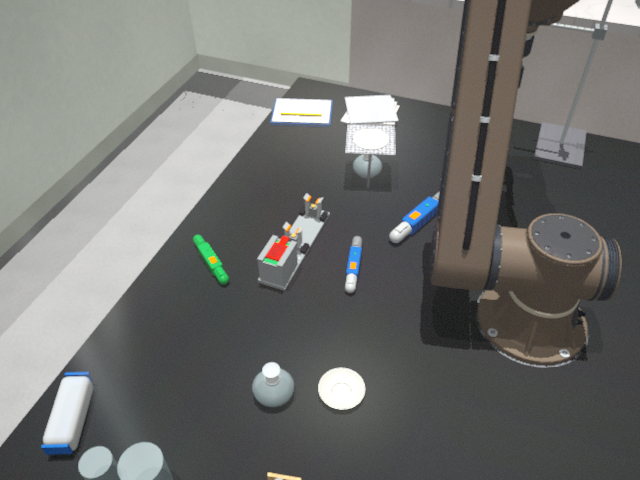

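```bash
python3 - <<'E'
import cv2,numpy as np
a=cv2.imread("pics/scene0.png")[195:315,255:395]; b=cv2.imread("pics/side0.png")[185:300,250:370]
A=cv2.resize(a,None,fx=4,fy=4,interpolation=cv2.INTER_CUBIC);B=cv2.resize(b,None,fx=4,fy=4,interpolation=cv2.INTER_CUBIC)
cv2.imwrite("pics/a.png",A);cv2.imwrite("pics/b.png",B)
E
cat > h.py <<'E'
import numpy as np,cv2
from scipy.spatial.transform import Rotation as R
CAM={"scene":(53.0957787248432,316.9978,240.1635,[2.15221593,1.38378894,-0.45322132],[-0.22392343,-0.35070455,1.60535216]),
"side":(44.51829678,315.0341,237.1587,[0.51053257,-2.71975165,1.12674471],[0.50878402,0.19273796,1.38326769])}
def cam(c):
    if isinstance(c,dict): c=(c["fov_y"],c["cx"],c["cy"],c["rvec"],c["tvec"])
    else: c=CAM[c]
    f=240/np.tan(np.radians(c[0])/2)
    return np.array([[f,0,c[1]],[0,f,c[2]],[0,0,1.]]),np.array(c[3],float),np.array(c[4],float)
def proj(c,P):
    K,r,t=cam(c); return cv2.projectPoints(np.array(P,float).reshape(-1,1,3),r,t,K,None)[0][:,0]
def onz(c,uv,z):
    K,r,t=cam(c);M=R.from_rotvec(r).as_matrix();o=-M.T@t
    d=M.T@np.linalg.solve(K,[uv[0],uv[1],1]);return o+d*(z-o[2])/d[2]
def rotz(a): return R.from_rotvec([0,0,a]).as_matrix()
E
```

```text
(no output)
```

View pics/a.png

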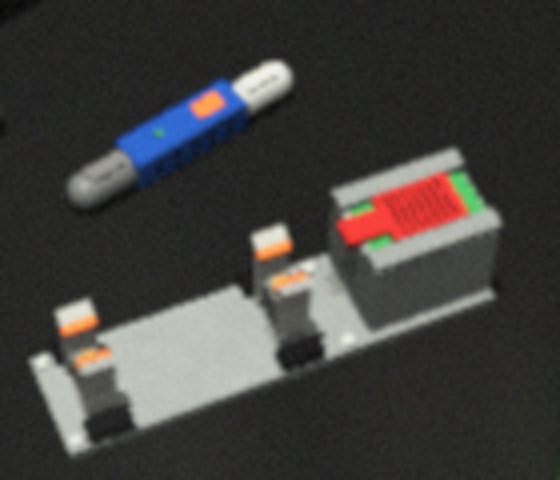

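View pics/b.png

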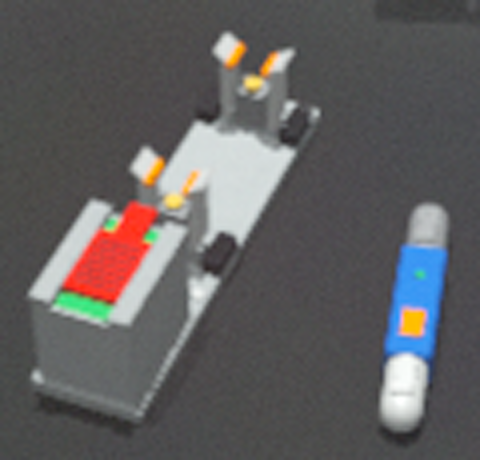

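Run:
```python
from h import *
from scipy.optimize import least_squares
S=lambda u,v:(255+u/4,195+v/4); D=lambda u,v:(250+u/4,185+v/4)
for n,uv in (("scene",S(72,447)),("scene",S(32,358)),("scene",S(497,293))): print(onz(n,uv,.012).round(4))
for n,uv in (("scene",S(80,190)),("scene",S(280,75)),("side",D(430,215)),("side",D(401,410))): print(n,onz(n,uv,.015).round(4))
# rail points (label: near = side facing scene cam bottom)
obs=[("scene",S(72,447),(-.095,-1,.012)),("scene",S(32,358),(-.095,1,.012)),("scene",S(497,291),(.205,-1,.012)),
("scene",S(333,192),(.115,1,.088)),("scene",S(458,150),(.203,1,.088)),("scene",S(500,218),(.203,-1,.088)),("scene",S(377,262),(.115,-1,.088)),
("side",D(95,200),(.115,-1,.088)),("side",D(30,297),(.203,-1,.088)),("side",D(133,322),(.203,1,.088)),("side",D(188,230),(.115,1,.088)),
("side",D(35,373),(.205,-1,.012)),("side",D(142,408),(.205,1,.012)),("side",D(320,108),(-.095,1,.012))]
def res(p,s):
    r=[]
    for n,uv,(x,y,z) in obs:
        w=.033 if z>.05 else .038
        P=rotz(p[2])@[x,s*y*w,z]+[p[0],p[1],0]
        r.append(proj(n,P)[0]-uv)
    return np.ravel(r)
for s in(1,-1):
  for a in np.arange(-3,3.2,1):
    f=least_squares(res,[.6,0,a],args=(s,))
    if f.cost<100: print(s,f.x,f.cost); print(f.fun.reshape(-1,2).round(1).tolist()); break
```

```text
[ 0.6431 -0.1701  0.012 ]
[ 0.5718 -0.1697  0.012 ]
[0.6519 0.1288 0.012 ]
scene [ 0.4608 -0.0922  0.015 ]
scene [0.4242 0.0769 0.015 ]
side [ 0.4624 -0.0934  0.015 ]
side [0.425  0.0732 0.015 ]
1 [ 0.60866679 -0.07595773 -4.72836113] 7.020085866808988
[[-0.2, 0.9], [-0.6, -0.7], [-0.5, 0.0], [-0.4, -1.2], [-1.1, -1.5], [0.4, 0.4], [-0.0, 0.8], [-0.6, -0.3], [-0.0, -0.7], [-0.9, 0.7], [0.3, -0.8], [-1.0, 1.1], [-0.0, 1.1], [-0.0, -0.3]]
```

```bash
cat >> h.py <<'E'
def goal(s,pos,jaw):
    """increments to TCP pos, fingers down, tool x along world yaw jaw (mod pi)"""
    q=s["eef_rot"];C=R.from_quat([q[1],q[2],q[3],q[0]])
    best=None
    for k in(0,np.pi,):
        a=jaw+k;x=np.array([np.cos(a),np.sin(a),0]);y=np.array([0,0,-1.])
        G=R.from_matrix(np.stack([x,y,np.cross(x,y)],1));v=(C.inv()*G).as_rotvec()
        print("shift cm",(C.inv().apply(np.array(pos)-s["tcp_pos"])*100).round(2),"turn",v.round(3))
E
python3 - <<'E'
from bench import arm
from h import *
s=arm.observe();q=s["eef_rot"];print(R.from_quat([q[1],q[2],q[3],q[0]]).as_matrix().round(3))
goal(s,[.35,-.33,.25],.217);goal(s,[.443,-.009,.20],.217)
E
```

```text
[[ 0.318 -0.     0.948]
 [-0.948  0.001  0.318]
 [-0.001 -1.     0.   ]]
shift cm [-20.06  -1.9   22.68] turn [-1.000e-03 -1.464e+00 -1.000e-03]
shift cm [-20.06  -1.9   22.68] turn [ 1.000e-03  1.678e+00 -1.000e-03]
shift cm [-47.53   3.13  41.71] turn [-1.000e-03 -1.464e+00 -1.000e-03]
shift cm [-47.53   3.13  41.71] turn [ 1.000e-03  1.678e+00 -1.000e-03]
```

Call:
carry_out(
  increments=[
    [[-5,-0.5,5.7],[0,-0.18,0]],
    [[-10,-1,11.3],[0,-0.36,0]],
    [[-15,-1.5,17],[0,-0.54,0]],
    [[-20,-1.9,22.7],[0,-0.72,0]],
    [[-25,-1,27],[0,-0.9,0]],
    [[-30,0,31],[0,-1.08,0]],
    [[-35,1,34],[0,-1.26,0]],
    [[-40,2,37],[0,-1.4,0]],
    [[-44,2.5,40],[0,-1.464,0]],
    [[-47.5,3.1,41.7],[0,-1.464,0]],
    [[-47.5,3.1,41.7],[0,-1.464,0]],
    [[-47.5,3.1,41.7],[0,-1.464,0]],
  ],
)

```text
time: 1.6
tcp_pos: [0.4431, -0.0091, 0.2001]
eef_rot: [-0.703, 0.703, 0.077, -0.077]
contact_force: [0.1, 0.2, 0.5]
opening: 0.998
```

Run:
```python
from bench import arm
import cv2
c=arm.capture("wrist"); cv2.imwrite("pics/w1.png",c["img"][:,:,::-1]); print({k:v for k,v in c.items() if k!="img"})
s=arm.observe();print(s["time"],s["tcp_pos"],s["q"],s["contact_force"])
```

```text
{'fov_y': 65.61035469850275, 'cx': 319.2745401384465, 'cy': 242.06757177412894, 'rvec': array([-2.84560594, -0.31404105, -0.04294804]), 'tvec': array([-0.43123538, -0.1286138 ,  0.3201439 ])}
1.65 [ 0.44304577 -0.00997056  0.20026545] [-1.71585569e-01  2.76583478e-01  2.02252883e+00 -4.00897340e-04
  8.42619404e-01 -3.88965394e-01] [-0.2558755   0.31218692  1.4263244 ]
```

View pics/w1.png

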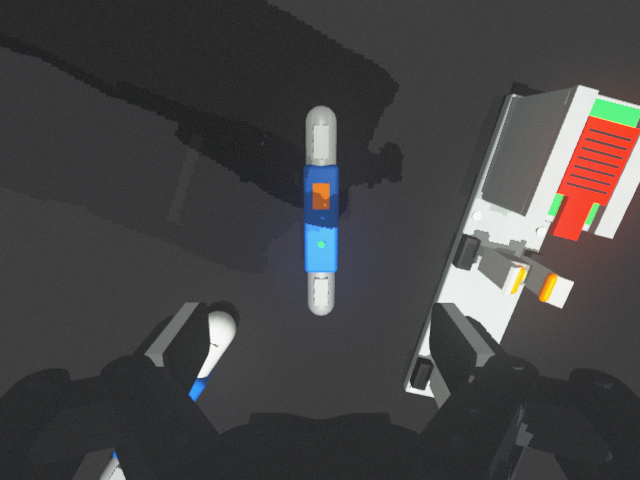

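Run:
```python
from bench import arm
from h import *
c=arm.capture("wrist")
a=onz(c,(321,106.5),.013);b=onz(c,(321,315.5),.013);print(a,b,np.linalg.norm(a-b),(a+b)/2,np.arctan2(*(a-b)[[1,0]]))
g=[onz(c,p,.03) for p in((305,166),(337,166),(337,271.5),(305,271.5))];print(np.mean(g,0),np.linalg.norm(g[0]-g[3]),np.linalg.norm(g[0]-g[1]))
M=rotz(1.555)
for p in((-.095,.038,.012),(.205,.038,.012),(.115,.033,.088),(.203,.033,.088),(.115,-.033,.088),(-.095,.038,0),(.110,0,.088),(.138,.018,.088)): print(p,proj(c,M@p+[.6087,-.076,0])[0].round(1))
```

```text
[0.42514431 0.08145138 0.013     ] [ 0.46706199 -0.10638912  0.013     ] 0.19246075838663249 [ 0.44610315 -0.01246887  0.013     ] 1.790354645583168
[ 0.44552603 -0.01018342  0.03      ] 0.0928102894546853 0.02643567427851752
(-0.095, 0.038, 0.012) [403.2 388.6]
(0.205, 0.038, 0.012) [509.5  87.6]
(0.115, 0.033, 0.088) [522.  211.4]
(0.203, 0.033, 0.088) [574.7  78.2]
(0.115, -0.033, 0.088) [609.6 232.7]
(-0.095, 0.038, 0) [400.8 381.3]
(0.11, 0, 0.088) [563.2 228.9]
(0.138, 0.018, 0.088) [555.4 184.1]
```

Run:
```python
from bench import arm
from h import *
s=arm.observe();goal(s,[.4455,-.011,.003],.219)
```

```text
shift cm [ 0.23 19.74 -0.1 ] turn [ 0.    -0.003 -0.   ]
shift cm [ 0.23 19.74 -0.1 ] turn [0.    3.139 0.   ]
```

Call:
carry_out(
  increments=[
    [[0.2,5,-0.1],[0,-0.003,0]],
    [[0.2,10,-0.1],[0,-0.003,0]],
    [[0.2,14,-0.1],[0,-0.003,0]],
    [[0.2,17,-0.1],[0,-0.003,0]],
    [[0.2,19,-0.1],[0,-0.003,0]],
    [[0.2,19.7,-0.1],[0,-0.003,0]],
    [[0.2,19.7,-0.1],[0,-0.003,0]],
  ],
)

```text
time: 2.58
tcp_pos: [0.4453, -0.011, 0.0034]
eef_rot: [-0.703, 0.703, 0.077, -0.077]
contact_force: [-0.3, -0.6, -0.1]
opening: 1.002
```

Call:
carry_out(
  increments=[
    [[0,0,0],[0,0,0]],
    [[0,0,0],[0,0,0]],
    [[0,0,0],[0,0,0]],
    [[0,0,0],[0,0,0]],
    [[0,0,0],[0,0,0]],
    [[0,0,0],[0,0,0]],
  ],
  claw=1,
)

```text
time: 3.32
tcp_pos: [0.4454, -0.0101, 0.0039]
eef_rot: [-0.703, 0.703, 0.078, -0.077]
contact_force: [-1.5, 1.0, 9.0]
opening: 0.338
```

Call:
carry_out(
  increments=[
    [[0,-3,0],[0,0,0]],
    [[0,-8,0],[0,0,0]],
    [[0,-13,0],[0,0,0]],
    [[0,-17,0],[0,0,0]],
    [[0,-19,0],[0,0,0]],
    [[0,-19,0],[0,0,0]],
  ],
)

```text
time: 4.08
tcp_pos: [0.4455, -0.01, 0.1944]
eef_rot: [-0.703, 0.703, 0.079, -0.077]
contact_force: [0.0, -0.4, -1.8]
opening: 0.343
```

Run:
```python
from bench import arm
from h import *
s=arm.observe();print(s["tcp_pos"],s["opening"]);goal(s,[.6087,-.076,.23],1.555-np.pi/2)
```

```text
[ 0.44554683 -0.0100381   0.19436578] 0.3427356308860687
shift cm [ 14.49  -3.51 -10.01] turn [0.001 0.236 0.003]
shift cm [ 14.49  -3.51 -10.01] turn [ 4.000e-03 -2.906e+00 -1.000e-03]
```

Call:
carry_out(
  increments=[
    [[3,0,-2],[0,0.06,0]],
    [[7,0,-5],[0,0.13,0]],
    [[11,0,-8],[0,0.2,0]],
    [[14,0,-10],[0,0.236,0]],
    [[14.5,0,-10],[0,0.236,0]],
    [[14.5,0,-10],[0,0.236,0]],
    [[14.5,0,-10],[0,0.236,0]],
  ],
)

```text
time: 4.95
tcp_pos: [0.6076, -0.0755, 0.1929]
eef_rot: [0.707, -0.707, 0.006, -0.005]
contact_force: [0.4, 0.3, 0.1]
opening: 0.341
```

Run:
```python
from bench import arm
from h import *
import pickle
c=arm.capture("wrist"); cv2.imwrite("pics/w2.png",c["img"][:,:,::-1]); pickle.dump(c,open("w2.pkl","wb"))
s=arm.observe();print(s["time"],s["tcp_pos"],s["q"])
M=rotz(1.555)
for p in((-.095,.038,.012),(-.095,-.038,.012),(.205,.038,.012),(.115,.033,.088),(.115,-.033,.088),(.203,.033,.088),(.203,-.033,.088)): print(p,proj(c,M@p+[.6087,-.076,0])[0].round(1))
```

```text
5.0 [ 0.60779154 -0.0756065   0.19321451] [-2.31532285e-01  5.12300132e-01  1.63370294e+00 -9.14216313e-05
  9.96107304e-01 -2.16060548e-01]
(-0.095, 0.038, 0.012) [279.9 315.1]
(-0.095, -0.038, 0.012) [359.2 315.2]
(0.205, 0.038, 0.012) [268.5 -54.5]
(0.115, 0.033, 0.088) [265.6  59.4]
(0.115, -0.033, 0.088) [374.4  59.5]
(0.203, 0.033, 0.088) [ 259.3 -118.8]
(0.203, -0.033, 0.088) [ 381.2 -118.8]
```

View pics/w2.png

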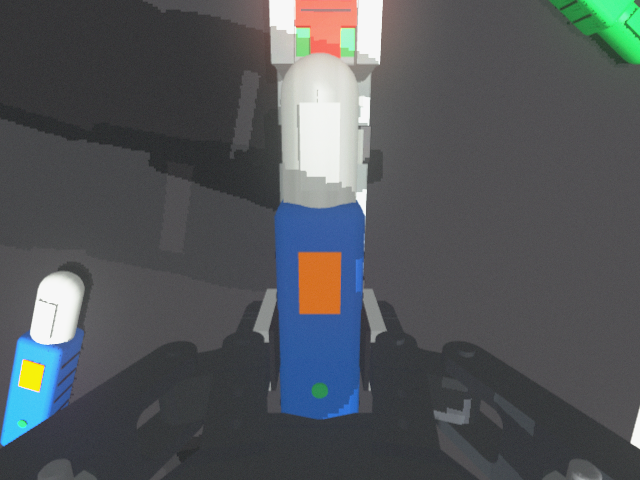

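Run:
```python
from bench import arm
from h import *
import pickle
from scipy.optimize import least_squares
c=pickle.load(open("w2.pkl","rb"))
for p in((281.5,130),(357.5,130)): print(onz(c,p,.205))
print("grip front edge",onz(c,(320,204),.22),"tip",onz(c,(319,53),.207))
ob=[((271,64),(.115,.033,.088)),((380,64),(.115,-.033,.088)),((270,0),None),((383,0),None)]
a=[onz(c,o[0],.088) for o in ob]; print(np.round(a,4)); m=(a[0]+a[1])/2; m2=(a[2]+a[3])/2
yaw=np.arctan2(*(m2-m)[[1,0]]); print("mid",m,"yaw",yaw)
print("rail origin",m-rotz(1.555)@[.115,0,0])
```

```text
[ 0.59692871 -0.00323883  0.205     ]
[ 0.62246372 -0.00361371  0.205     ]
grip front edge [ 0.60954054 -0.02586163  0.22      ] tip [0.60987744 0.01968152 0.207     ]
[[0.5807 0.0369 0.088 ]
 [0.647  0.0359 0.088 ]
 [0.5818 0.0711 0.088 ]
 [0.6477 0.0701 0.088 ]]
mid [0.61383523 0.03643013 0.088     ] yaw 1.5436689280061469
rail origin [ 0.61201873 -0.07855552  0.088     ]
```

Run:
```python
from h import *
S=lambda u,v:(255+u/4,195+v/4); D=lambda u,v:(250+u/4,185+v/4)
M=rotz(1.555);o=np.array([.6087,-.076,0])
for n,x,uv in(("rear",-.066,D(253,83)),("front",.066,D(173,201))):
    for z in(.040,.046,.052,.058): print(n,z,(proj("side",M@[x,0,z]+o)[0]-uv).round(1))
def P(n): 
    K,r,t=cam(n);return K@np.c_[R.from_rotvec(r).as_matrix(),t]
# orange lips strips' centres: y+ jaw, y- jaw
for n,a,b in(("rear +",S(80,324),D(270,64)),("rear -",S(95,357),D(236,51)),("front +",S(275,250),D(192,186)),("front -",S(292,280),D(154,167))):
    X=cv2.triangulatePoints(P("scene"),P("side"),np.array(a).reshape(2,1),np.array(b).reshape(2,1));X=X[:3,0]/X[3];print(n,X.round(4),(M.T@(X-o)).round(4))
```

```text
rear 0.04 [0.  1.5]
rear 0.046 [ 0.  -0.1]
rear 0.052 [-0.  -1.7]
rear 0.058 [-0.  -3.4]
front 0.04 [0.6 3.6]
front 0.046 [0.5 2. ]
front 0.052 [0.4 0.3]
front 0.058 [ 0.3 -1.3]
rear + [ 0.5948 -0.1417  0.0673] [-0.0659  0.0128  0.0673]
rear - [ 0.621  -0.1432  0.0692] [-0.067  -0.0133  0.0692]
front + [ 0.5967 -0.0094  0.0718] [0.0664 0.013  0.0718]
front - [ 0.6243 -0.0114  0.0771] [ 0.0648 -0.0146  0.0771]
```

Call:
carry_out(
  increments=[
    [[0.3,0,-0.3],[0.05,-0.003,0]],
    [[0.3,3,-0.35],[0.05,-0.003,0]],
    [[0.3,6,-0.35],[0.05,-0.003,0]],
    [[0.3,9,-0.35],[0.05,-0.003,0]],
    [[0.3,10.8,-0.35],[0.05,-0.003,0]],
    [[0.3,10.8,-0.35],[0.05,-0.003,0]],
    [[0.3,10.8,-0.35],[0.05,-0.003,0]],
  ],
)

```text
time: 5.88
tcp_pos: [0.612, -0.0796, 0.0864]
eef_rot: [0.724, -0.689, 0.004, -0.005]
contact_force: [-0.2, -0.5, -1.2]
opening: 0.34
```

Run:
```python
from bench import arm
import cv2,numpy as np
from h import *
a=arm.capture("scene")["img"][225:325,245:395,::-1];b=arm.capture("side")["img"][180:300,240:340,::-1]
A=cv2.resize(a,(600,400),interpolation=cv2.INTER_CUBIC);B=cv2.resize(b,(333,400),interpolation=cv2.INTER_CUBIC)
cv2.imwrite("pics/c1.png",cv2.resize(np.hstack([A,B]),(800,343)))
s=arm.observe();print(s["tcp_pos"],s["contact_force"],s["moment"])
```

```text
[ 0.61200562 -0.0796641   0.08646514] [ 0.2778718   0.15149744 -0.7519667 ] [-0.03461336 -0.07066595  0.00510376]
```

View pics/c1.png

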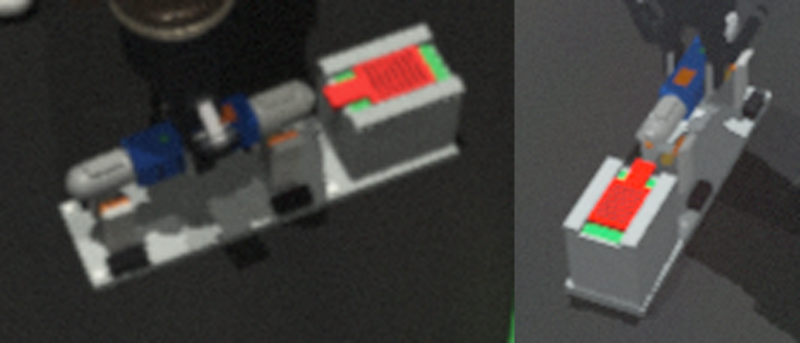

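Call:
carry_out(
  increments=[
    [[0,0.5,0],[0,0,0]],
    [[0,1,0],[0,0,0]],
    [[0,1,0],[0,0,0]],
  ],
)

```text
time: 6.35
tcp_pos: [0.6113, -0.079, 0.0748]
eef_rot: [0.725, -0.689, 0.005, -0.004]
contact_force: [0.8, 0.4, -0.7]
opening: 0.339
```

Call:
carry_out(
  increments=[
    [[0,0.3,0],[0,0,0]],
    [[0,0.3,0],[0,0,0]],
  ],
)

```text
time: 6.6
tcp_pos: [0.6115, -0.079, 0.0721]
eef_rot: [0.725, -0.689, 0.005, -0.005]
contact_force: [0.2, -0.1, -1.2]
opening: 0.339
```

Call:
carry_out(
  increments=[
    [[0,0.2,0],[0,0,0]],
    [[0,0.2,0],[0,0,0]],
  ],
)

```text
time: 6.85
tcp_pos: [0.6111, -0.0788, 0.0705]
eef_rot: [0.725, -0.689, 0.005, -0.004]
contact_force: [-3.5, -1.5, 3.8]
opening: 0.342
```

Run:
```python
from bench import arm
s=arm.observe();print(s["tcp_pos"],s["contact_force"],s["moment"])
```

```text
[ 0.61114382 -0.07883542  0.07054311] [-3.51153567 -1.53770901  3.80509448] [-0.08805649  0.57112669 -0.05835295]
```

Call:
carry_out(
  increments=[
    [[-0.1,0.15,0],[0,0,0]],
    [[-0.1,0.15,0],[0,0,0]],
  ],
)

```text
time: 7.1
tcp_pos: [0.6108, -0.0788, 0.0695]
eef_rot: [0.724, -0.689, 0.004, -0.005]
contact_force: [-2.0, -0.7, 8.1]
opening: 0.337
```

Run:
```python
from bench import arm
s=arm.observe();print(s["tcp_pos"],s["contact_force"],s["moment"])
```

```text
[ 0.61076799 -0.07882348  0.06953876] [-1.98145669 -0.68298366  8.07714608] [ 0.16334466  0.46601362 -0.17617005]
```

Call:
carry_out(
  increments=[
    [[0,0,0],[0,0,0]],
    [[0,0,0],[0,0,0]],
    [[0,0,0],[0,0,0]],
    [[0,0,0],[0,0,0]],
  ],
  claw=0.4,
)

```text
time: 7.6
tcp_pos: [0.6106, -0.0788, 0.0687]
eef_rot: [0.725, -0.689, 0.004, -0.005]
contact_force: [0.1, 0.2, -0.2]
opening: 0.598
```

Call:
carry_out(
  increments=[
    [[0,-1,0],[-0.02,0,0]],
    [[0,-3,0],[-0.05,0,0]],
    [[0,-6,0],[-0.05,0,0]],
    [[0,-9,0],[-0.05,0,0]],
    [[0,-11,0],[-0.05,0,0]],
    [[0,-11,0],[-0.05,0,0]],
  ],
)

```text
time: 8.35
tcp_pos: [0.611, -0.0844, 0.1806]
eef_rot: [-0.707, 0.708, -0.003, 0.006]
contact_force: [-0.2, 0.8, -0.4]
opening: 0.602
```

Run:
```python
from bench import arm
from h import *
import pickle
s=arm.observe();print(s["tcp_pos"],s["q"],s["contact_force"])
c=arm.capture("wrist"); pickle.dump(c,open("w3.pkl","wb"));cv2.imwrite("pics/w3.png",c["img"][:,:,::-1])
goal(s,[.611,-.079,.20],1.555)
```

```text
[ 0.61100481 -0.08437052  0.18059874] [-2.43936796e-01  5.30593713e-01  1.63824169e+00 -9.50364380e-04
  9.69055234e-01 -2.30303927e-01] [-0.20342136  0.76161402 -0.42307206]
shift cm [-0.   -1.94  0.53] turn [ 4.000e-03 -1.568e+00  1.000e-03]
shift cm [-0.   -1.94  0.53] turn [-1.000e-03  1.573e+00  4.000e-03]
```

View pics/w3.png

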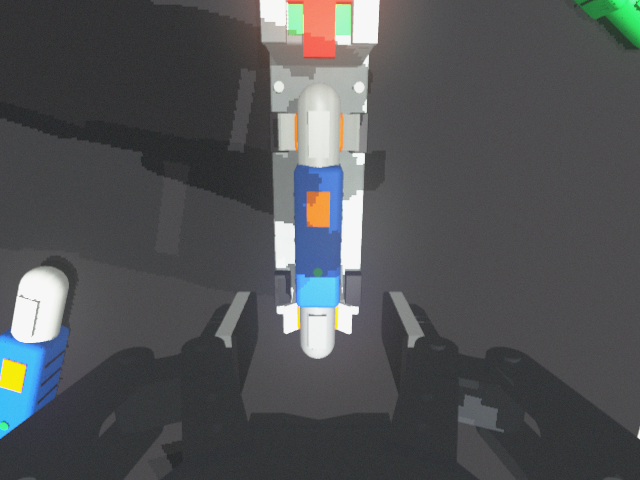

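Call:
carry_out(
  increments=[
    [[0,0,1],[0,0.17,0]],
    [[0,0,2],[0,0.34,0]],
    [[0,0,3],[0,0.51,0]],
    [[0,0,4],[0,0.68,0]],
    [[0,0,5],[0,0.85,0]],
    [[0,0,6],[0,1.02,0]],
    [[0,0,7],[0,1.19,0]],
    [[0.1,0,7.3],[0,1.36,0]],
    [[0.1,0,7.3],[0,1.53,0]],
    [[0.1,0,7.3],[0,1.573,0]],
    [[0.1,0,7.3],[0,1.573,0]],
    [[0.1,0,7.3],[0,1.573,0]],
  ],
  claw=1,
)

```text
time: 9.9
tcp_pos: [0.6122, -0.0112, 0.1781]
eef_rot: [0.496, -0.497, 0.504, -0.503]
contact_force: [-0.1, -0.3, -0.0]
opening: -0.001
```

Run:
```python
from bench import arm
from h import *
s=arm.observe();print(s["tcp_pos"],s["q"],s["contact_force"],s["opening"])
goal(s,[.612,-.012,.110],1.555)
```

```text
[ 0.61221554 -0.01123772  0.17806705] [-1.26084098e-01  5.28992469e-01  1.64940870e+00 -2.96820563e-04
  9.63976128e-01  1.45900179e+00] [-0.07707922 -0.28696994 -0.04858741] -0.0005739396253412136
shift cm [ 0.08  6.81 -0.01] turn [ 0.00e+00 -3.14e+00 -1.00e-03]
shift cm [ 0.08  6.81 -0.01] turn [0.001 0.002 0.   ]
```

Call:
carry_out(
  increments=[
    [[0,3,0],[0,0,0]],
    [[0,5.5,0],[0,0,0]],
    [[0,6.8,0],[0,0,0]],
    [[0,6.8,0],[0,0,0]],
  ],
)

```text
time: 10.4
tcp_pos: [0.6122, -0.0113, 0.1101]
eef_rot: [0.496, -0.497, 0.504, -0.503]
contact_force: [0.0, -0.3, 0.6]
opening: 0.0
```

Call:
carry_out(
  increments=[
    [[0,0.4,0],[0,0,0]],
    [[0,0.8,0],[0,0,0]],
    [[0,0.8,0],[0,0,0]],
  ],
)

```text
time: 10.78
tcp_pos: [0.6124, -0.0113, 0.1027]
eef_rot: [-0.496, 0.496, -0.504, 0.504]
contact_force: [0.1, 0.3, -0.4]
opening: -0.002
```

Call:
carry_out(
  increments=[
    [[0,0.2,0],[0,0,0]],
    [[0,0.4,0],[0,0,0]],
    [[0,0.4,0],[0,0,0]],
  ],
)

```text
time: 11.15
tcp_pos: [0.6126, -0.0113, 0.0989]
eef_rot: [-0.496, 0.496, -0.504, 0.504]
contact_force: [-0.6, 0.7, 2.7]
opening: -0.002
```

Contact at ~0.099 as expected. Now pressing in small steps.

Call:
carry_out(
  increments=[
    [[0,0.2,0],[0,0,0]],
    [[0,0.4,0],[0,0,0]],
    [[0,0.4,0],[0,0,0]],
  ],
)

```text
time: 11.52
tcp_pos: [0.6128, -0.0112, 0.0953]
eef_rot: [-0.497, 0.496, -0.503, 0.504]
contact_force: [-0.6, 0.9, 6.5]
opening: -0.002
```

Call:
carry_out(
  increments=[
    [[0,0.2,0],[0,0,0]],
    [[0,0.4,0],[0,0,0]],
    [[0,0.4,0],[0,0,0]],
  ],
)

```text
time: 11.9
tcp_pos: [0.6128, -0.0112, 0.0913]
eef_rot: [-0.497, 0.496, -0.503, 0.504]
contact_force: [-0.2, 1.5, 6.9]
opening: -0.002
```

Call:
carry_out(
  increments=[
    [[0,0.15,0],[0,0,0]],
    [[0,0.3,0],[0,0,0]],
    [[0,0.3,0],[0,0,0]],
  ],
)

```text
time: 12.28
tcp_pos: [0.6127, -0.0111, 0.0881]
eef_rot: [-0.496, 0.496, -0.504, 0.504]
contact_force: [-0.3, 2.4, 4.8]
opening: 0.004
```

Call:
carry_out(
  increments=[
    [[0,0.15,0],[0,0,0]],
    [[0,0.3,0],[0,0,0]],
    [[0,0.3,0],[0,0,0]],
  ],
)

```text
time: 12.65
tcp_pos: [0.6123, -0.0112, 0.0844]
eef_rot: [0.496, -0.496, 0.504, -0.504]
contact_force: [0.5, 0.6, 0.8]
opening: 0.002
```

Call:
carry_out(
  increments=[
    [[0,0.15,0],[0,0,0]],
    [[0,0.3,0],[0,0,0]],
    [[0,0.3,0],[0,0,0]],
  ],
)

```text
time: 13.02
tcp_pos: [0.6122, -0.0114, 0.0813]
eef_rot: [0.496, -0.496, 0.504, -0.504]
contact_force: [-0.1, 0.8, -0.1]
opening: -0.004
```

Call:
carry_out(
  increments=[
    [[0,0.1,0],[0,0,0]],
    [[0,0.2,0],[0,0,0]],
    [[0,0.2,0],[0,0,0]],
  ],
)

```text
time: 13.4
tcp_pos: [0.6126, -0.0113, 0.08]
eef_rot: [-0.496, 0.496, -0.504, 0.504]
contact_force: [-1.3, 0.5, 4.5]
opening: -0.002
```

Call:
carry_out(
  increments=[
    [[0,0.1,0],[0,0,0]],
    [[0,0.1,0],[0,0,0]],
  ],
)

```text
time: 13.65
tcp_pos: [0.6129, -0.0113, 0.0796]
eef_rot: [-0.497, 0.496, -0.503, 0.504]
contact_force: [-1.1, 0.4, 11.0]
opening: -0.004
```

Call:
carry_out(
  increments=[
    [[0,0.1,0],[0,0,0]],
    [[0,0.1,0],[0,0,0]],
  ],
)

```text
time: 13.9
tcp_pos: [0.6133, -0.0113, 0.0794]
eef_rot: [-0.497, 0.496, -0.503, 0.505]
contact_force: [-2.3, 0.8, 16.4]
opening: -0.0
```

Call:
carry_out(
  increments=[
    [[0,-2,0],[0,0,0]],
    [[0,-4.5,0],[0,0,0]],
    [[5,-4.5,-0.1],[0,0,0]],
    [[10,-4.5,-0.2],[0,0,0]],
    [[13.4,-4.5,-0.2],[0,0,0]],
    [[13.4,-4.5,-0.2],[0,0,0]],
    [[13.4,-3,-0.2],[0,0,0]],
    [[13.4,-2.4,-0.2],[0,0,0]],
    [[13.4,-2.4,-0.2],[0,0,0]],
  ],
)

```text
time: 15.02
tcp_pos: [0.6081, -0.1442, 0.1008]
eef_rot: [0.496, -0.497, 0.504, -0.503]
contact_force: [0.3, -0.5, 1.1]
opening: 0.002
```

Call:
carry_out(
  increments=[
    [[0,0.3,0],[0,0,0]],
    [[0,0.6,0],[0,0,0]],
    [[0,0.6,0],[0,0,0]],
  ],
)

```text
time: 15.4
tcp_pos: [0.6083, -0.1451, 0.0955]
eef_rot: [0.496, -0.496, 0.504, -0.504]
contact_force: [0.2, 0.5, 0.9]
opening: 0.004
```

Call:
carry_out(
  increments=[
    [[0,0.2,0],[0,0,0]],
    [[0,0.4,0],[0,0,0]],
    [[0,0.4,0],[0,0,0]],
  ],
)

```text
time: 15.78
tcp_pos: [0.6086, -0.1455, 0.0919]
eef_rot: [-0.496, 0.496, -0.503, 0.504]
contact_force: [-0.3, -0.2, 3.6]
opening: -0.001
```

Call:
carry_out(
  increments=[
    [[0,0.2,0],[0,0,0]],
    [[0,0.4,0],[0,0,0]],
    [[0,0.4,0],[0,0,0]],
  ],
)

```text
time: 16.15
tcp_pos: [0.6087, -0.1457, 0.0882]
eef_rot: [-0.496, 0.496, -0.503, 0.504]
contact_force: [-1.5, -2.8, 5.6]
opening: 0.001
```

Call:
carry_out(
  increments=[
    [[0,0.2,0.1],[0,0,0]],
    [[0,0.4,0.1],[0,0,0]],
    [[0,0.4,0.1],[0,0,0]],
  ],
)

```text
time: 16.52
tcp_pos: [0.6094, -0.1457, 0.0842]
eef_rot: [-0.496, 0.496, -0.503, 0.504]
contact_force: [-2.5, -4.0, 6.2]
opening: 0.003
```

Call:
carry_out(
  increments=[
    [[0,0.2,0],[0,0,0]],
    [[0,0.4,0],[0,0,0]],
    [[0,0.4,0],[0,0,0]],
  ],
)

```text
time: 16.9
tcp_pos: [0.6092, -0.1455, 0.0798]
eef_rot: [-0.496, 0.496, -0.504, 0.504]
contact_force: [-2.2, -2.0, 4.1]
opening: 0.003
```

Call:
carry_out(
  increments=[
    [[0,0.2,0],[0,0,0]],
    [[0,0.3,0],[0,0,0]],
    [[0,0.3,0],[0,0,0]],
  ],
)

```text
time: 17.27
tcp_pos: [0.6093, -0.1451, 0.0764]
eef_rot: [0.496, -0.496, 0.504, -0.504]
contact_force: [-0.5, -0.5, 1.1]
opening: -0.001
```

Call:
carry_out(
  increments=[
    [[0,0.15,0],[0,0,0]],
    [[0,0.3,0],[0,0,0]],
    [[0,0.3,0],[0,0,0]],
  ],
)

```text
time: 17.65
tcp_pos: [0.6093, -0.1451, 0.0734]
eef_rot: [0.496, -0.496, 0.504, -0.504]
contact_force: [-0.1, -0.4, 0.6]
opening: -0.0
```

Call:
carry_out(
  increments=[
    [[0,0.1,0],[0,0,0]],
    [[0,0.2,0],[0,0,0]],
    [[0,0.2,0],[0,0,0]],
  ],
)

```text
time: 18.02
tcp_pos: [0.6095, -0.1452, 0.0721]
eef_rot: [-0.496, 0.496, -0.504, 0.504]
contact_force: [-1.5, 0.1, 6.1]
opening: -0.002
```

Call:
carry_out(
  increments=[
    [[0,0.1,0],[0,0,0]],
    [[0,0.1,0],[0,0,0]],
  ],
)

```text
time: 18.27
tcp_pos: [0.6098, -0.1453, 0.0719]
eef_rot: [-0.496, 0.496, -0.503, 0.504]
contact_force: [-3.0, 0.3, 12.1]
opening: -0.001
```

Call:
carry_out(
  increments=[
    [[0,0.05,0],[0,0,0]],
    [[0,0.05,0],[0,0,0]],
    [[0,-2.5,0],[0,0,0]],
    [[0,-5.2,0],[0,0,0]],
    [[-5,-5.2,0.1],[0,0,0]],
    [[-10,-5.2,0.1],[0,0,0]],
    [[-13.4,-5.2,0.1],[0,0,0]],
    [[-13.4,-5.2,0.1],[0,0,0]],
    [[-13.4,-2.6,0.1],[0,0,0]],
    [[-13.4,-1.3,0.1],[0,0,0]],
    [[-13.4,-1,0.1],[0,0,0]],
    [[-13.4,-1,0.1],[0,0,0]],
  ],
)

```text
time: 19.77
tcp_pos: [0.6126, -0.0117, 0.0809]
eef_rot: [-0.496, 0.496, -0.504, 0.504]
contact_force: [0.9, 1.0, -0.4]
opening: 0.004
```

Call:
carry_out(
  increments=[
    [[0,0.1,0],[0,0,0]],
    [[0,0.2,0],[0,0,0]],
    [[0,0.2,0],[0,0,0]],
  ],
)

```text
time: 20.15
tcp_pos: [0.6128, -0.0114, 0.0794]
eef_rot: [-0.496, 0.496, -0.503, 0.504]
contact_force: [-1.3, 0.4, 4.9]
opening: -0.001
```

Call:
carry_out(
  increments=[
    [[0,0.1,0],[0,0,0]],
    [[0,0.1,0],[0,0,0]],
  ],
)

```text
time: 20.4
tcp_pos: [0.6131, -0.0113, 0.0792]
eef_rot: [-0.497, 0.496, -0.503, 0.504]
contact_force: [-2.9, 0.5, 12.7]
opening: 0.002
```

Call:
carry_out(
  increments=[
    [[0,-2,0],[0,0,0]],
    [[0,-4.2,0],[0,0,0]],
    [[-4,-4.2,0.1],[0,0,0]],
    [[-8,-4.2,0.1],[0,0,0]],
    [[-9.3,-4.2,0.1],[0,0,0]],
    [[-9.3,-4.2,0.1],[0,0,0]],
  ],
)

```text
time: 21.15
tcp_pos: [0.6148, 0.0821, 0.1197]
eef_rot: [-0.497, 0.497, -0.503, 0.504]
contact_force: [-0.6, 0.3, 0.8]
opening: 0.001
```

Run:
```python
from bench import arm
import cv2,numpy as np
from h import *
a=arm.capture("scene")["img"][225:325,245:395,::-1];b=arm.capture("side")["img"][180:300,240:340,::-1]
A=cv2.resize(a,(600,400),interpolation=cv2.INTER_CUBIC);B=cv2.resize(b,(333,400),interpolation=cv2.INTER_CUBIC)
cv2.imwrite("pics/c2.png",cv2.resize(np.hstack([A,B]),(800,343)))
s=arm.observe();print(s["tcp_pos"],s["contact_force"])
```

```text
[0.61486412 0.08084342 0.11962628] [-0.34884657  0.22973597 -0.33429465]
```

View pics/c2.png

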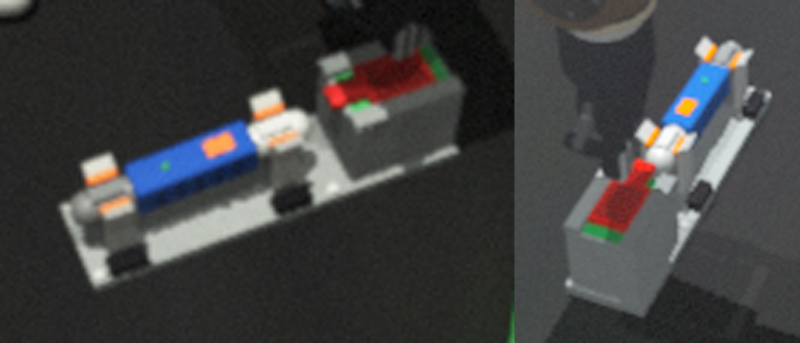

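Both lips have closed over the necks: the lighter sits low in both clips, and the fingertip is above the slide's ribbed part. Next, down onto the pad.

Call:
carry_out(
  increments=[
    [[0,1.5,-0.1],[0,0,0]],
    [[0,2.8,-0.1],[0,0,0]],
    [[0,2.8,-0.1],[0,0,0]],
  ],
)

```text
time: 21.62
tcp_pos: [0.6132, 0.0813, 0.09]
eef_rot: [0.495, -0.497, 0.505, -0.503]
contact_force: [-0.5, -0.0, -0.3]
opening: -0.002
```

Call:
carry_out(
  increments=[
    [[0,0.2,0],[0,0,0]],
    [[0,0.4,0],[0,0,0]],
    [[0,0.4,0],[0,0,0]],
  ],
)

```text
time: 22.0
tcp_pos: [0.614, 0.0817, 0.0881]
eef_rot: [-0.496, 0.496, -0.504, 0.504]
contact_force: [-0.3, -0.7, 2.3]
opening: 0.001
```

Call:
carry_out(
  increments=[
    [[0,0.1,0],[0,0,0]],
    [[0,0.1,0],[0,0,0]],
  ],
)

```text
time: 22.25
tcp_pos: [0.6141, 0.0817, 0.088]
eef_rot: [-0.497, 0.496, -0.503, 0.504]
contact_force: [-3.7, -0.3, 10.9]
opening: 0.001
```

Call:
carry_out(
  increments=[
    [[0.3,0,0],[0,0,0]],
    [[0.6,0,0],[0,0,0]],
    [[0.9,0,0],[0,0,0]],
    [[1.2,0,0],[0,0,0]],
    [[1.2,0,0],[0,0,0]],
  ],
)

```text
time: 22.88
tcp_pos: [0.6138, 0.0697, 0.088]
eef_rot: [-0.497, 0.496, -0.503, 0.504]
contact_force: [-4.7, 0.3, 13.2]
opening: -0.0
```

Call:
carry_out(
  increments=[
    [[0.3,0,0],[0,0,0]],
    [[0.6,0,0],[0,0,0]],
    [[0.9,0,0],[0,0,0]],
    [[1.2,0,0],[0,0,0]],
    [[1.5,0,0],[0,0,0]],
    [[1.5,0,0],[0,0,0]],
  ],
)

```text
time: 23.62
tcp_pos: [0.6135, 0.0548, 0.088]
eef_rot: [-0.496, 0.496, -0.503, 0.504]
contact_force: [-4.7, 0.1, 12.7]
opening: 0.004
```

Call:
carry_out(
  increments=[
    [[0.2,0,0],[0,0,0]],
    [[0.4,0,0],[0,0,0]],
    [[0.6,0,0],[0,0,0]],
  ],
)

```text
time: 24.0
tcp_pos: [0.6134, 0.049, 0.088]
eef_rot: [-0.497, 0.496, -0.504, 0.504]
contact_force: [-4.6, 2.2, 12.9]
opening: -0.001
```

Call:
carry_out(
  increments=[
    [[0.2,0,0],[0,0,0]],
    [[0.4,0,0],[0,0,0]],
  ],
)

```text
time: 24.25
tcp_pos: [0.6135, 0.0454, 0.088]
eef_rot: [-0.497, 0.496, -0.504, 0.504]
contact_force: [-3.0, 7.5, 11.2]
opening: 0.001
```

Run:
```python
from bench import arm
import cv2,numpy as np
a=arm.capture("scene")["img"][225:325,245:395,::-1];b=arm.capture("side")["img"][180:300,240:340,::-1]
A=cv2.resize(a,(600,400),interpolation=cv2.INTER_CUBIC);B=cv2.resize(b,(333,400),interpolation=cv2.INTER_CUBIC)
cv2.imwrite("pics/c3.png",cv2.resize(np.hstack([A,B]),(800,343)))
s=arm.observe();print(s["tcp_pos"],s["contact_force"])
```

```text
[0.61353087 0.04536391 0.08796524] [-3.59875078  4.98505228 11.78472414]
```

View pics/c3.png

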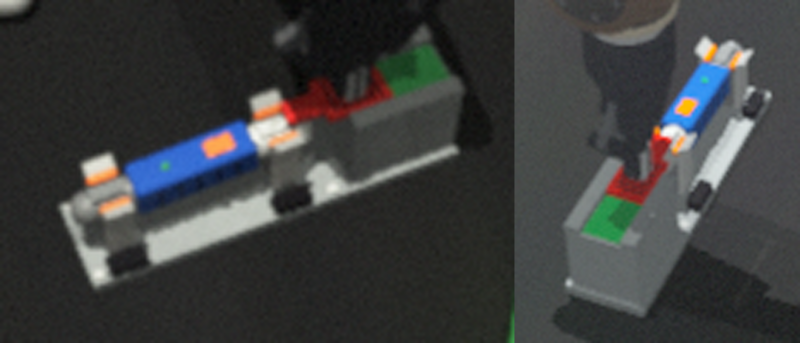

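Call:
carry_out(
  increments=[
    [[0.15,0.05,0],[0,0,0]],
    [[0.3,0.05,0],[0,0,0]],
    [[0.3,0.05,0],[0,0,0]],
  ],
)

```text
time: 24.72
tcp_pos: [0.6141, 0.043, 0.088]
eef_rot: [-0.497, 0.495, -0.503, 0.504]
contact_force: [-1.4, 8.8, 13.8]
opening: 0.0
```

Call:
carry_out(
  increments=[
    [[0.2,0,0],[0,0,0]],
    [[0.4,0,0],[0,0,0]],
    [[0.4,0,0],[0,0,0]],
  ],
)

```text
time: 25.1
tcp_pos: [0.6143, 0.0388, 0.0879]
eef_rot: [-0.497, 0.495, -0.503, 0.504]
contact_force: [-0.5, 7.6, 13.7]
opening: -0.0
```

Call:
carry_out(
  increments=[
    [[0,-2,0],[0,0,0]],
    [[0,-5,0],[0,0,0]],
    [[0,-9,0],[0,0,0]],
    [[3,-13,0],[0,0,0]],
    [[6,-16,-2],[0,0,0]],
    [[8,-18,-4],[0,0,0]],
    [[8,-18,-6],[0,0,0]],
    [[8,-18,-6],[0,0,0]],
  ],
)

```text
time: 26.1
tcp_pos: [0.5512, -0.0415, 0.2668]
eef_rot: [-0.496, 0.496, -0.504, 0.504]
contact_force: [-0.3, -1.0, 1.2]
opening: 0.001
```

Run:
```python
from bench import arm
from h import *
M=rotz(1.555);o=np.array([.6087,-.076,0])
im={}
for n in("scene","side"):
    c=arm.capture(n);im[n]=c["img"][:,:,::-1].copy()
    for L in (.034,.038): print(n,L,[(proj(n,M@[x-L,y,.088]+o)[0]).round(1).tolist() for x,y in((.110,0),(.190,.018),(.190,-.018))])
cv2.imwrite("pics/full.png",im["scene"])
a=im["scene"][225:325,265:390];b=im["side"][200:300,240:330]
A=cv2.resize(a,(500,400),interpolation=cv2.INTER_CUBIC);B=cv2.resize(b,(360,400),interpolation=cv2.INTER_CUBIC)
F=cv2.resize(im["scene"],(300,225))
out=cv2.resize(np.hstack([A,B]),(800,372));F=cv2.copyMakeBorder(F,0,0,0,500,cv2.BORDER_CONSTANT)
cv2.imwrite("pics/c4.png",np.vstack([out,F]))
s=arm.observe();print(s["tcp_pos"],s["contact_force"])
```

```text
scene 0.034 [[329.4, 256.4], [354.8, 241.0], [361.2, 251.5]]
scene 0.038 [[328.0, 257.0], [353.4, 241.5], [359.8, 252.0]]
side 0.034 [[291.5, 228.1], [284.9, 251.2], [271.5, 247.2]]
side 0.038 [[292.2, 227.0], [285.6, 250.1], [272.2, 246.1]]
[ 0.55239631 -0.04124822  0.26624912] [ 0.25637352  0.78505291 -0.36028388]
```

View pics/c4.png

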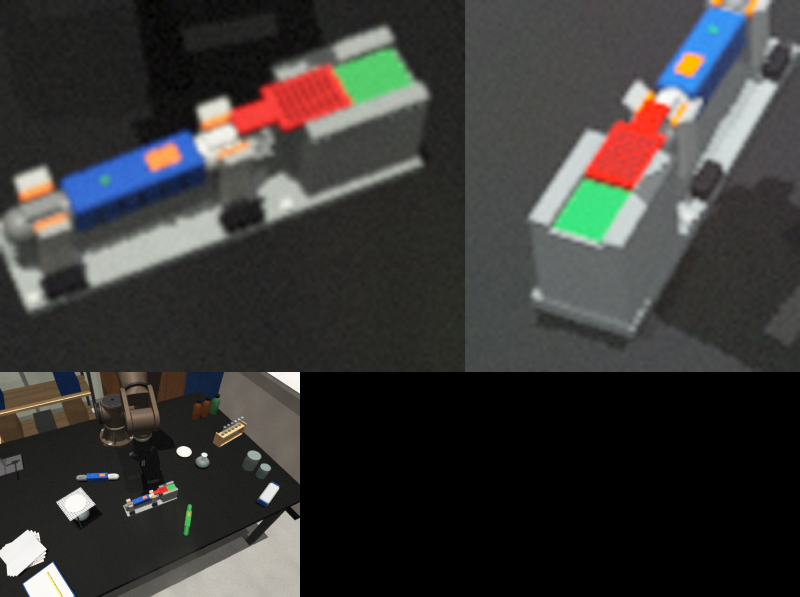

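```bash
python3 -c "
from bench import arm
print(arm.job_done(), arm.observe()['time'])"
```

```text
the job is handed in; nothing more can be done
the job is handed in; nothing more can be done
```

The arc lighter is in its holder with both clips snapped over it, and the red slide is pushed over its metal end. The job is handed in, at about 26 s on the robot's clock.

- **Placing:** I picked up the small blue lighter and laid it on both clips' lips with its metal end towards the lock. It was tilted slightly because the front clip stands about 7 mm higher than the rear one.
- **Front clip:** It took about 7 N at the peak, then fell to almost nothing and met a hard floor at 16 N, with the fingertip at z = 0.079 m. After pressing the rear I checked the front again, and it was still at 0.079 m.
- **Rear clip:** It took about 6 N at the peak, then fell to almost nothing and met a hard floor at 12 N, with the fingertip at z = 0.072 m.
- **Lock slide:** I dragged it with about 11–14 N of pressure. After about 36 mm the sideways force rose to 7–9 N and the fingertip began to slide on the pad, so I took that as the stop.
- **Last picture:** It shows the tongue over the metal neck and the lighter low in both clips. The tripod, lamps and dish showed no visible change, and the arm is clear of everything.

**Small disagreement:** In the scene camera, the slide's rear edge matches full travel (0.038 m) across the picture but sits about 1.5 pixels low. The side camera is about 1–2 pixels off and fits full travel slightly less well, which is within the calibration error. Full travel therefore rests mainly on feeling the stop.

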